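Turn the ornament boxes over into their lids and stack them

ROBOT

A 7-joint arm with a two-finger parallel gripper is mounted at the origin on the work surface. World frame = base frame: x ahead of the robot, y to its left, z up, the work surface at z = 0. Lengths are in mm, angles in rad, forces in N, time in s.
With the tool pointing down it reaches from about 400 to 900 mm from the base axis. Payload 5.5 kg.
Tool frame: the origin (TCP) lies on the centre line of the jaws, within the pads' length; the fingertips stand 22 mm ahead of it and the grasp point (between the pads) lies 3 mm ahead of it (manip.finger_overhang is the distance from the TCP to the fingertips, in mm); z points along the fingers, y is the line along which they close (so a half turn about z gives the same grasp; the last joint's range is limited). The gripper opens to 92 mm and grips with 3 to 60 N. Pads are 19 mm wide; open, the fingers measure 130 mm over their backs; the gripper's body (75 mm by 190 mm) begins 47 mm behind the grasp point.
Start: joints at [-0.98, 0.501, -0.427, 1.55, 0.221, 1.138, -0.21], TCP at [209.237, 615.402, 248.729] pointing down, gripper open.
Joint ranges: [-2.88, 2.88], [-0.31, 2.03], [-1.54, 1.56], [0.2, 2.42], [-1.41, 4.55], [0.19, 2.02], [-2.57, 2.57]. Speed limits (rad/s): [2.57, 2.57, 3.14, 3.14, 3.14, 3.14, 3.14].

INTERFACE

Orientations are given as a rotation vector (axis times angle).
In Python, from bench import status, cams, manip gives the robot as it stands. The module is installed in compiled form; this text tells all that it offers.
- The arm moves only by the shell command python3 -m handwheel 'ROWS'. ROWS is a JSON object of lists of equal length, an entry for each row: "gripper": the finger opening in cm, from 0 to 9.18; "translation": the shift along the world's x, y, z in cm, a list of three; "turn": the turn, a rotation vector about the world's x, y, z in rad, a list of three. In form: {"gripper": [gripper, ...], "translation": [[dx, dy, dz], ...], "turn": [[rx, ry, rz], ...]}. A call has 1 to 5 rows; each row is the pose to reach, as a shift and turn from the pose commanded when the call began; what a row does not reach only later rows make up. A row lasts 1/8 s, in which the tool goes at most 62.5 mm and 10.7 degrees, less where a joint would pass 70% of its speed; a pose out of reach is approached as far as the arm can. A call with a gripper value outside its range is refused whole. The fingers move at their own pace and stop on an object; the grip force is fixed at half the most. Time passes only in rows, so rows that repeat a pose let the fingers close. It gives the time, the measured TCP pose, the force, the opening and the grip force at its end, in the units of the state.
- status.read_state(): the state, without advancing time (a new reading comes with each control period).
- cams.get_image(name): name is "scene" or "top"; returns the picture (384x512x3 uint8, red, green, blue); there is no depth.
- cams.camera_params(name): a dict with "fx", "fy", "cx", "cy" (pixels), "rvec" (rotation vector, rad) and "tvec" (3), from world to camera coordinates, as OpenCV has them. Camera axes: x right, y down, z forward; pixel columns grow to the right and rows downward; lengths in mm; the calibration is good to about 2 mm. A picture is of the moment at which its call begins. camera_params takes no time and is no camera call.
- manip.sign_off(): hands the job in; it is judged then, once.
The state is a dict: "clock": time; "joints": joint angles; "dq": joint speeds; "joint_torque": joint torques, N m; "ee_pos": TCP position; "orientation": TCP orientation; "ft_force": force on the tool from outside, world axes, zero at the start; "torque": the same for the moment, N m; "gripper_width": finger opening in mm; "finger_force": force on a finger pad.
Only numpy, scipy, OpenCV 4.12 (cv2) and the standard library are available. Lean on these libraries where they do the work, as an engineer would, in place of code of your own. Each camera call takes 0.05 s, during which the arm holds its last target. There are 200 camera calls.

TASK

The ornaments in these closed iron boxes lie face down and must end face up on the felt in the lids: turn the medium and the small box upside down, keeping the loose lid on its body all the way, and stack them squarely on the large box, which is already turned over: medium on large, small on top. Leave the large box where it is and do not disturb the mandrel, the anvil, the hammer or the tray of punches.

Things in the scene. Friction and masses are not known exactly. Their poses are not given: they have to be found in the camera images.
- medium_body: lower part of the medium square iron box, 58 x 58 mm, 23 mm from underside to seam (with lid 46 mm); a bezel stands 8 mm above the seam inside the loose lid. Origin: centre of the plain underside; z points to the lid, x and y square to the sides. Starts closed, lid up, flat on the bench, any yaw; body about 200 g, lid about 120 g.
- medium_lid: loose lid of the medium box, 58 x 58 mm, 23 mm from rim to top face, its sides flush with the body's; only gravity holds it on. Silver inlay on its top face. Origin: centre of the rim plane (the seam, 23 mm along the body's z from the body's origin); z points to the top face.
- small_body: lower part of the small square iron box, 50 x 50 mm, 21 mm from underside to seam (with lid 44 mm); a bezel stands 8 mm above the seam inside the loose lid. Origin: centre of the plain underside; z points to the lid, x and y square to the sides. Starts closed, lid up, flat on the bench, any yaw; body about 150 g, lid about 90 g.
- small_lid: loose lid of the small box, 50 x 50 mm, 23 mm from rim to top face, its sides flush with the body's; only gravity holds it on. Silver inlay on its top face. Origin: centre of the rim plane (the seam, 21 mm along the body's z from the body's origin); z points to the top face.
- large_body: lower part of the large square iron box, 66 x 66 mm, 23 mm from underside to seam (with lid 46 mm); a bezel stands 8 mm above the seam inside the loose lid. Origin: centre of the plain underside; z points to the lid, x and y square to the sides. Starts turned over, lid down on the bench: its origin is on top, 46 mm up, and z points down; 420 g in all.
- large_lid: loose lid of the large box, 66 x 66 mm, 23 mm from rim to top face, its sides flush with the body's; only gravity holds it on. Silver inlay on its top face. Origin: centre of the rim plane (the seam, 23 mm along the body's z from the body's origin); z points to the top face.
- mandrel: bystander: tapered iron mandrel standing on its wide end, 80 mm across at the foot, 44 mm across at the top, 150 mm high, loose. Origin: centre of the foot; z up.
- anvil: bystander: small bench anvil, a round of tree trunk 86 mm across and 45 mm high with a 45 x 45 mm iron block on it, 75 mm high in all, loose. Origin: centre of its underside; z up.
- hammer: bystander: chasing hammer lying flat, 196 mm long, 22 mm high, loose. Origin: under the handle at bench level; x runs along the handle to the head, whose middle lies 70 mm from the origin along x and which spans 64 mm along y; the handle's end is 115 mm from the origin along -x.
- tray: bystander: open wooden tray of punches, 100 mm (x) by 140 mm (y), 32 mm high, loose. Origin: centre of its underside; z up.

How it is judged (in metres and radians):
On the way:
1. the medium box rests upside down on the large box (angle between medium_body's own z axis and vertical above 3.05 rad and horizontal distance between medium_body and large_body below 0.01 m and height (world z) of medium_body between 0.088 and 0.096 m and (angle between the x axis of medium_body and the x axis of large_body, either way round below 0.2 rad or angle between the x axis of medium_body and the y axis of large_body, either way round below 0.2 rad)), for 0.2 s.
At the end, for the whole second after the job is handed in: One stack, all boxes upside down (within 5 degrees): small on medium on large, each centred within 10 mm and square within 11 degrees to the box below, lids closed (gap under 3 mm), all at rest, the large box within 20 mm of where it stood, the bystanders undisturbed (all of step 1 and angle between each of small_body, large_body's own z axis and vertical above 3.05 rad and horizontal distance between small_body and medium_body below 0.01 m and height (world z) of small_body between 0.132 and 0.14 m and (angle between the x axis of small_body and the x axis of medium_body, either way round below 0.2 rad or angle between the x axis of small_body and the y axis of medium_body, either way round below 0.2 rad) and z of medium_lid in the frame of medium_body below 0.026 m and angle between the z axis of medium_lid and the z axis of medium_body, either way round below 0.06 rad and z of small_lid in the frame of small_body below 0.024 m and angle between the z axis of small_lid and the z axis of small_body, either way round below 0.06 rad and z of large_lid in the frame of large_body below 0.026 m and angle between the z axis of large_lid and the z axis of large_body, either way round below 0.06 rad and linear speed of each of medium_body, medium_lid, small_body, small_lid, large_body, large_lid below 0.02 m/s and distance of large_body from where it was at the start of the episode below 0.02 m); the robot touches nothing.
It fails at once if the lid of a box comes off or gapes more than 6 mm (or 9 degrees) (not (z of medium_lid in the frame of medium_body below 0.029 m and angle between the z axis of medium_lid and the z axis of medium_body, either way round below 0.15 rad) or not (z of small_lid in the frame of small_body below 0.027 m and angle between the z axis of small_lid and the z axis of small_body, either way round below 0.15 rad) or not (z of large_lid in the frame of large_body below 0.029 m and angle between the z axis of large_lid and the z axis of large_body, either way round below 0.15 rad)).
It fails at once if the large box is shifted more than 20 mm (distance of large_body from where it was at the start of the episode above 0.02 m).
It fails at once if the mandrel, anvil, hammer or tray is pushed more than 15 mm or tipped over (distance of any of mandrel, anvil, hammer, tray from where it was at the start of the episode above 0.015 m or angle between any of mandrel, anvil, hammer, tray's own z axis and vertical above 0.3 rad).
It also fails if it takes over 72 s, if anything falls off the work surface, if the arm or the gripper's body presses on something with over 40 N, if the wrist force passes 120 N, or if a joint passes its speed limit or range.

## Working session

There is one attempt and no reset: what is moved stays moved. The work goes in short steps, Python scripts to look and compute and a shell command to move; the robot and the scene stay as the last step left them, time stands still between calls to the robot, and variables do not carry over. Pictures are saved under pics/ and viewed, at most 13 in all, crops included, and the job is handed in when it is done.

```bash
mkdir -p pics
python3 - <<'E'
from bench import status,cams,manip
import cv2
s=status.read_state();print({k:s[k] for k in('clock','ee_pos','orientation','gripper_width')})
for n in('scene','top'):
    cv2.imwrite(f'pics/{n}0.png',cv2.resize(cams.get_image(n)[:,:,::-1],(800,600),interpolation=cv2.INTER_CUBIC));print(cams.camera_params(n))
E
```

```text
{'clock': 0.0, 'ee_pos': array([209.12033079, 614.74201262, 247.66311881]), 'orientation': array([-5.12511355e-01, -3.09914322e+00,  3.01937937e-03]), 'gripper_width': 91.76381214490375}
{'fx': 461.49994849735117, 'fy': 461.49994849735117, 'cx': 244.2322376428362, 'cy': 193.156081830081, 'rvec': array([ 0.7065897 ,  2.4661207 , -1.32647071]), 'tvec': array([ 460.94245236, -106.78719075, 1304.96982429])}
{'fx': 395.33343115071, 'fy': 395.33343115071, 'cx': 254.1805633803245, 'cy': 197.872320377736, 'rvec': array([ 2.16906753, -2.18854341,  0.10257344]), 'tvec': array([ 22.65853631, 538.14064148, 912.83012123])}
```

View pics/scene0.png

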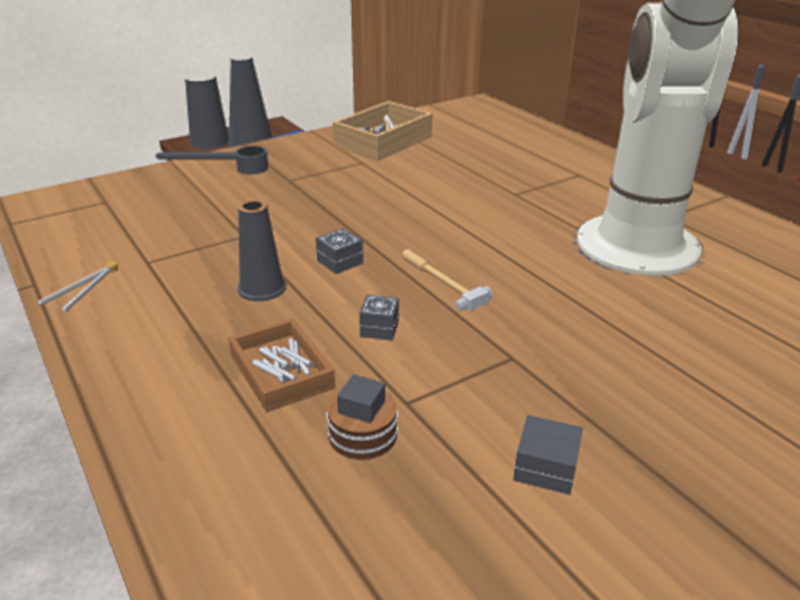

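View pics/top0.png

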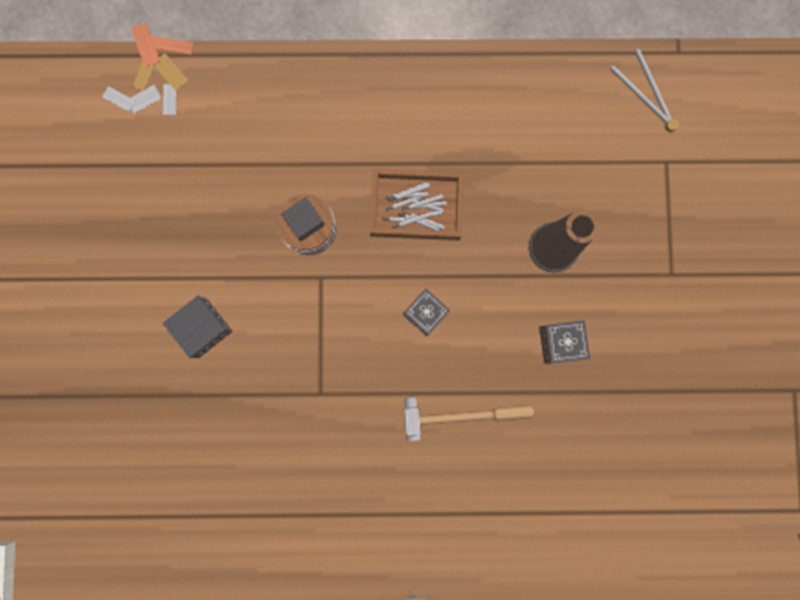

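```bash
cat > h.py <<'E'
from bench import status,cams,manip
import cv2,numpy as np
from scipy.optimize import minimize
from scipy.spatial.transform import Rotation as R
P={n:cams.camera_params(n) for n in('scene','top')}
def K(p): return np.array([[p['fx'],0,p['cx']],[0,p['fy'],p['cy']],[0,0,1.]])
def proj(n,X):
    p=P[n];return cv2.projectPoints(np.asarray(X,float).reshape(-1,3),p['rvec'],p['tvec'],K(p),None)[0].reshape(-1,2)
def ray(n,uv,z):
    p=P[n];A=R.from_rotvec(p['rvec']).as_matrix();d=A.T@np.linalg.inv(K(p))@[*uv,1];c=-A.T@p['tvec']
    return c+d*(z-c[2])/d[2]
def box(x,y,t,w,z0,z1):
    c,s=np.cos(t),np.sin(t);h=w/2
    return [(x+c*a-s*b,y+s*a+c*b,z) for z in(z0,z1) for a,b in((-h,-h),(-h,h),(h,h),(h,-h))]
def masks(thr=75):
    I={n:cams.get_image(n) for n in P}
    return I,{n:(cv2.cvtColor(I[n],cv2.COLOR_RGB2HSV)[:,:,1]<thr).astype(np.uint8) for n in P}
def fit(M,x,y,w,z0,z1,cams_=('top','scene'),t0s=np.arange(0,1.57,.26)):
    S=4
    def cost(v,use=cams_):
        tot=0
        for n in use:
            q=proj(n,box(*v[:3],w,z0,z1));c=q.mean(0).astype(int);r=38
            m=M[n][c[1]-r:c[1]+r,c[0]-r:c[0]+r]
            num,L=cv2.connectedComponents(m);l=L[r,r];m=(L==l) if l else m>0
            m=cv2.resize(m.astype(np.uint8)*255,None,fx=S,fy=S,interpolation=cv2.INTER_LINEAR)>127
            h=cv2.convexHull(((q-c+r+.5)*S-.5).astype(np.float32)); g=np.zeros(m.shape,np.uint8)
            cv2.fillConvexPoly(g,np.round(h*16).astype(np.int32),1,shift=4)
            tot+=(m!=(g>0)).sum()/S/S
        return tot
    best=None
    for t in t0s:
        r=minimize(cost,[x,y,t],method='Nelder-Mead',options=dict(initial_simplex=[[x,y,t],[x+8,y,t],[x,y+8,t],[x,y,t+.2]],maxiter=150))
        if best is None or r.fun<best.fun:best=r
    return best.x,best.fun
E
python3 - <<'E'
from h import *
I,M=masks()
for n in M: cv2.imwrite(f'pics/m_{n}.png',M[n]*255)
for nm,uv,w,H in(('L',(197,327),66,46),('M',(567,342),58,46),('S',(427,312),50,44)):
    g=ray('top',np.array(uv)*.64,H)
    print(nm,g.round(),[ (f[0].round(3),round(f[1])) for f in(fit(M,g[0],g[1],w,0,H,c) for c in(('top',),('scene',),('top','scene')))])
for nm,uv,z in(('mandtop',(582,226),150),('anvil top',(303,219),75),('tray1',(375,176),32),('tray2',(458,238),32),('hh',(412,420),22),('hend',(533,412),10)):
    print(nm,ray('top',np.array(uv)*.64,z).round())
E
```

```text
L [513. 313.  46.] [(array([514.457, 320.213,   0.688]), 53), (array([513.263, 321.264,   0.672]), 56), (array([513.513, 321.066,   2.247]), 124)]
M [ 486. -232.   46.] [(array([ 4.86883e+02, -2.33456e+02,  1.20000e-01]), 50), (array([ 4.86493e+02, -2.30970e+02,  8.00000e-02]), 27), (array([ 486.461, -232.212,    1.674]), 90)]
S [532. -26.  44.] [(array([533.77 , -25.046,   0.822]), 30), (array([533.188, -22.97 ,  -0.719]), 28), (array([533.193, -24.499,   0.826]), 77)]
mandtop [ 636. -228.  150.]
anvil top [666. 154.  75.]
tray1 [743.  50.  32.]
tray2 [645. -76.  32.]
hh [372.  -3.  22.]
hend [ 381. -187.   10.]
```

```bash
cat > log.sh <<'E'
python3 - <<'E'
from bench import status
import json
s=status.read_state();d={k:[round(float(v),4) for v in s[k]] for k in('joints','ee_pos','orientation','ft_force')};d['c']=float(s['clock'])
open('log.jsonl','a').write(json.dumps(d)+'\n')
E
E
chmod +x log.sh; ./log.sh
python3 -m handwheel '{"gripper":[9.15,9.15,9.15,9.15,9.15],"translation":[[6,-2,0],[12,-4,0],[17,-8,0],[21,-12,0],[23,-17,0]],"turn":[[0,0,0],[0,0,0],[0,0,0],[0,0,0],[0,0,0]]}'; ./log.sh
python3 -m handwheel '{"gripper":[9.15,9.15,9.15,9.15,9.15],"translation":[[1,-6,0],[2,-12,0],[3,-18,0],[4,-24,0],[5,-30,0]],"turn":[[0,0,-0.15],[0,0,-0.3],[0,0,-0.45],[0,0,-0.6],[0,0,-0.6]]}'; ./log.sh
python3 -m handwheel '{"gripper":[9.15,9.15,9.15,9.15,9.15],"translation":[[0,-6,0],[0,-12,0],[0,-18,0],[0,-24,0],[0,-30,0]],"turn":[[0,0,-0.15],[0,0,-0.3],[0,0,-0.45],[0,0,-0.6],[0,0,-0.6]]}'; ./log.sh
python3 -m handwheel '{"gripper":[9.15,9.15,9.15,9.15],"translation":[[0,0,0],[0,0,0],[0,0,0],[0,0,0]],"turn":[[0,0.15,0],[0,0.3,0],[0,0.3,0],[0,0.3,0]]}'; ./log.sh
cat log.jsonl
```

```text
clock: 0.82
ee_pos: [442.1, 443.2, 248.1]
orientation: [0.517, 3.098, -0.0]
ft_force: [0.4, -0.3, 0.2]
gripper_width: 91.5
finger_force: 0.0
clock: 1.45
ee_pos: [489.3, 143.4, 248.9]
orientation: [1.408, 2.808, 0.001]
ft_force: [0.9, 0.6, -0.1]
gripper_width: 91.4
finger_force: 0.0
clock: 2.08
ee_pos: [489.1, -156.3, 249.0]
orientation: [2.174, 2.267, 0.001]
ft_force: [1.1, 0.4, -0.7]
gripper_width: 91.5
finger_force: 0.0
clock: 2.58
ee_pos: [488.8, -154.6, 248.3]
orientation: [-2.013, -2.102, 0.303]
ft_force: [0.1, 0.4, -0.6]
gripper_width: 91.1
finger_force: 0.0
{"joints": [-0.9798, 0.5016, -0.4269, 1.551, 0.2208, 1.1383, -0.2103], "ee_pos": [209.1493, 615.0146, 248.0512], "orientation": [-0.5125, -3.0992, 0.0019], "ft_force": [-0.4909, -0.218, -0.6779], "c": 0.2}
{"joints": [-0.5564, 0.4495, -0.3679, 1.6171, 0.1762, 1.1076, 0.2705], "ee_pos": [442.0767, 443.2146, 248.1417], "orientation": [0.5167, 3.0983, -0.0002], "ft_force": [0.4086, -0.2707, 0.2239], "c": 0.825}
{"joints": [-0.1991, 0.2242, -0.1593, 1.9058, 0.0417, 1.0141, 0.2649], "ee_pos": [489.3154, 143.4439, 248.902], "orientation": [1.4076, 2.8081, 0.0006], "ft_force": [0.9109, 0.6059, -0.1353], "c": 1.45}
{"joints": [0.1537, 0.2244, 0.1192, 1.9059, -0.0314, 1.0124, 0.3284], "ee_pos": [489.0691, -156.3012, 248.9559], "orientation": [2.1742, 2.267, 0.0008], "ft_force": [1.1068, 0.3647, -0.6584], "c": 2.075}
{"joints": [0.1176, 0.4102, 0.1236, 1.6891, 0.0209, 1.3361, 0.2735], "ee_pos": [488.8181, -154.5786, 248.3422], "orientation": [-2.0129, -2.1017, 0.3032], "ft_force": [0.0799, 0.3762, -0.6207], "c": 2.575}
```

```bash
cat > kin.py <<'E'
import numpy as np,json,itertools
from scipy.spatial.transform import Rotation as R
from scipy.optimize import least_squares
def fk(q,p,s):
    # p: b0,L0,L1,L2,L3,off7 ; intrinsic ZYZYZYZ
    a=np.array(q)*s;a[0]+=p[0];a[6]+=p[5]
    A=R.from_euler('ZYZ',a[:3]);B=A*R.from_euler('YZ',a[3:5]);C=B*R.from_euler('YZ',a[5:7])
    S=A.apply([0,0,p[2]])+[0,0,p[1]];return S+B.apply([0,0,p[3]])+C.apply([0,0,p[4]]),C
def data(): return [json.loads(l) for l in open('log.jsonl')]
def res(p,s,D):
    o=[]
    for d in D:
        x,C=fk(d['joints'],p,s);o+=list((x-d['ee_pos'])/100)+list((R.from_rotvec(d['orientation']).inv()*C).as_rotvec()*3)
    return np.array(o)
def calib():
    D=data();best=None
    for s in itertools.product([1,-1],repeat=4):
        s=np.array([s[0],1,s[1],1,s[2],1,s[3]])
        for b in(0,3.14):
          for o in (0,1.57,3.14,-1.57):
            r=least_squares(res,[b,340,400,400,250,o],args=(s,D))
            if best is None or r.cost<best[0].cost: best=(r,s)
    return best
if __name__=='__main__':
    r,s=calib();print(r.cost,r.x.round(3),s,np.abs(r.fun).reshape(-1,6).max(0))
    json.dump([r.x.tolist(),s.tolist()],open('kin.json','w'))
E
python3 kin.py
```

```text
0.003268377494532773 [-4.90000e-02  3.50554e+02  4.86581e+02  4.76815e+02  3.25663e+02
  1.52200e+00] [-1  1 -1  1 -1  1 -1] [0.01956707 0.03025158 0.03108036 0.00305913 0.04308069 0.00498833]
```

```bash
cat > plan.py <<'E'
from kin import *
p,s=json.load(open('kin.json'));s=np.array(s)
lo=np.array([-2.88,-.31,-1.54,.2,-1.41,.19,-2.57])+.03;hi=np.array([2.88,2.03,1.56,2.42,4.55,2.02,2.57])-.03
def tool(h,a,spin=0):
    hv=np.array([np.cos(h),np.sin(h),0]);z=np.array([0,0,-1])*np.cos(a)+hv*np.sin(a);y=np.cross([0,0,1],hv)*(-1 if spin else 1);x=np.cross(y,z)
    return R.from_matrix(np.c_[x,y,z])
def ik(q0,X,C,w=.02):
    def f(q):
        x,B=fk(q,p,s);return np.r_[(x-X)/50,(C.inv()*B).as_rotvec()*3,(q-q0)*w]
    r=least_squares(f,np.clip(q0,lo+1e-4,hi-1e-4),bounds=(lo,hi));e=f(r.x)
    return r.x,np.linalg.norm(e[:3])*50,np.linalg.norm(e[3:6])/3
def go(q0,X,C,n=6):
    x0,C0=fk(q0,p,s);d=(C*C0.inv()).as_rotvec();q=q0
    for k in range(1,n+1):
        q,e,er=ik(q,x0+(X-x0)*k/n,R.from_rotvec(d*k/n)*C0)
    return q,e,er
def G(g,C): return np.array(g,float)-3*C.as_matrix()[:,2]
def sweep(q,g,h,spin,da):
    a=0
    while abs(a)<1.5:
        C=tool(h,a+da,spin);q2,e,er=ik(q,G(g,C),C)
        if e>3 or er>.03: break
        q=q2;a+=da
    return a,q
if __name__=='__main__':
    qc=np.array(data()[-1]['joints'])
    for nm,g,y in(('M',(486.5,-232,23),.1),('S',(533.3,-24,22),.83),('LM',(513.5,321,69),.68),('LS',(513.5,321,114),.68)):
        for k in range(4):
            for spin in(0,1):
                h=y+k*np.pi/2;q=qc
                q,e,er=go(q,np.array([g[0],g[1],250.]),tool(h,0,spin),12);q,e,er=go(q,G(g,tool(h,0,spin)),tool(h,0,spin))
                if e>3 or er>.03: continue
                A=sweep(q,g,h,spin,-.1);B=sweep(q,g,h,spin,.1)
                print(nm,'h',round(np.degrees(h)),spin,'range',np.degrees([A[0],B[0]]).round(),A[1].round(1),B[1].round(1))
E
python3 plan.py
```

```text
M h 6 0 range [-74.  17.] [-0.1  1.4  0.5  1.   0.   2.   2.1] [ 0.7  0.6 -0.2  2.1 -0.3  0.2  2.4]
M h 6 1 range [-74.  23.] [-0.1  1.4  0.5  1.   0.   2.  -1.1] [ 0.6  0.5 -0.1  2.2 -1.2  0.2  0.2]
M h 96 0 range [-63.  86.] [-1.3  2.   1.4  2.1 -1.2  0.8 -2.5] [ 0.8  1.4 -0.   1.1 -0.7  2.  -2. ]
M h 96 1 range [-86.  86.] [-1.2  1.8  1.   1.9  0.   0.6 -0.7] [ 0.9  1.4 -0.3  1.1 -0.5  1.9  1. ]
M h 186 0 range [-23.  74.] [ 0.6  0.5 -0.1  2.2 -1.2  0.2  0.2] [-0.1  1.4  0.5  1.   0.   2.  -1.1]
M h 186 1 range [-17.  74.] [ 0.7  0.6 -0.2  2.1 -0.3  0.2  2.4] [-0.1  1.4  0.5  1.   0.   2.   2.1]
M h 276 0 range [-86.  86.] [ 0.9  1.4 -0.3  1.1 -0.5  1.9  1. ] [-1.2  1.8  1.   1.9  0.   0.6 -0.7]
M h 276 1 range [-86.  63.] [ 0.8  1.4 -0.   1.1 -0.7  2.  -2. ] [-1.3  2.   1.4  2.1 -1.2  0.8 -2.5]
S h 48 0 range [-86.  69.] [-0.5  1.5  0.3  1.   0.4  2.   2.1] [ 1.8  1.9 -1.2  2.1  1.1  0.5  2.5]
S h 48 1 range [-86.  86.] [-0.5  1.5  0.4  1.   0.3  2.  -1. ] [ 1.4  1.5 -0.7  2.  -0.9  0.7  1.3]
S h 138 0 range [-29.  80.] [-1.   0.9  0.9  2.2 -1.3  0.2 -1.4] [ 0.6  1.5 -0.7  1.  -0
[... 1467 characters left out ...]
2.  29.] [-0.7  1.2  0.1  0.9  0.   2.  -1.5] [-0.9  0.4  0.3  2.2 -1.2  0.2 -0.4]
LS h 129 0 range [-29.  86.] [-1.7  1.4  1.5  1.8 -1.   1.2 -2.5] [-0.3  1.2  0.3  1.3 -1.2  2.  -2. ]
LS h 129 1 range [-86.  86.] [-1.4  1.2  0.3  1.6  0.9  1.5 -1.1] [ 0.3  1.3 -0.6  1.3 -0.6  1.5  0.7]
LS h 219 0 range [-29.  52.] [-0.9  0.4  0.3  2.2 -1.2  0.2 -0.4] [-0.7  1.2  0.1  0.9  0.   2.  -1.5]
LS h 219 1 range [-52.  52.] [ 0.5  1.  -1.2  2.4  2.6  0.8 -0.4] [-0.5  1.2 -0.3  0.9  0.3  2.   1.5]
LS h 309 0 range [-86.  86.] [ 0.3  1.3 -0.6  1.3 -0.6  1.5  0.7] [-1.4  1.2  0.3  1.6  0.9  1.5 -1.1]
LS h 309 1 range [-86.  29.] [-0.3  1.2  0.3  1.3 -1.2  2.  -2. ] [-1.7  1.4  1.5  1.8 -1.   1.2 -2.5]
```

```bash
cat > d.py <<'E'
# usage: d.py gx gy gz heading_deg alpha_deg [back_mm]  (spin 0)
import sys
from plan import *
from bench import status
a=[float(v) for v in sys.argv[1:]];back=a[5] if len(a)>5 else 0
st=status.read_state();C=tool(np.radians(a[3]),np.radians(a[4]));zt=C.as_matrix()[:,2]
X=G(a[:3],C)-back*zt
C0=R.from_rotvec(st['orientation']);t=(X-st['ee_pos'])/10;d=(C*C0.inv()).as_rotvec()
print('shift cm',t.round(2),'turn',d.round(3),'rows>=',round(max(np.linalg.norm(t)/6.25,np.linalg.norm(d)/.187),1))
q,e,er=go(np.array(st['joints']),X,C);print('ik err',round(e,1),round(er,3),q.round(2),'now',np.array(st['joints']).round(2),'clk',st['clock'])
E
python3 d.py 486.5 -232 25 276 -45 90
python3 - <<'E'
# dry run of the whole plan
from plan import *
q=np.array(data()[-1]['joints'])
W=[(486.5,-232,89,276,-45),(486.5,-232,25,276,-45),(486.5,-232,150,276,-45),(486.5,-232,150,276,45),(500,100,150,309,45),(500,100,29,309,45),(500,100,29,309,-45),(500,100,160,309,-45),(500,100,160,309,45),(513.5,321,160,309,45),(513.5,321,69,309,45),(513.5,321,160,309,0),
(533,-24,160,318,0),(533,-24,160,318,-45),(533,-24,24,318,-45),(533,-24,160,318,-45),(533,-24,160,318,45),(500,100,160,309,45),(500,100,25,309,45),(500,100,25,309,-45),(500,100,200,309,-45),(500,100,200,309,45),(513.5,321,200,309,45),(513.5,321,115,309,45)]
for w in W:
    C=tool(np.radians(w[3]),np.radians(w[4]));q,e,er=go(q,G(w[:3],C),C,10);print(w,round(e,1),round(er,3),q.round(2))
E
```

```text
shift cm [  0.46 -14.28 -15.76] turn [ 0.785 -0.225 -0.059] rows>= 4.4
ik err 0.0 0.0 [ 0.75  0.92 -0.02  1.39 -0.45  1.49  1.04] now [0.12 0.41 0.12 1.69 0.02 1.34 0.27] clk 2.575
(486.5, -232, 89, 276, -45) 0.0 0.0 [ 0.7   0.85 -0.02  1.54 -0.48  1.4   1.04]
(486.5, -232, 25, 276, -45) 0.0 0.0 [ 0.7   0.95 -0.02  1.53 -0.49  1.33  1.07]
(486.5, -232, 150, 276, -45) 0.0 0.0 [ 0.7   0.76 -0.02  1.54 -0.48  1.48  0.99]
(486.5, -232, 150, 276, 45) 0.0 0.0 [-0.56  0.53  0.6   2.14  0.89  0.66 -0.68]
(500, 100, 150, 309, 45) 0.0 0.0 [-1.04  0.46  0.36  2.16  0.97  0.79 -0.82]
(500, 100, 29, 309, 45) 0.0 0.0 [-1.06  0.76  0.39  2.15  1.08  0.6  -1.09]
(500, 100, 29, 309, -45) 0.0 0.0 [ 0.52  1.02 -0.63  1.64 -0.04  1.16  0.7 ]
(500, 100, 160, 309, -45) 0.0 0.0 [ 0.57  0.82 -0.71  1.65 -0.11  1.33  0.64]
(500, 100, 160, 309, 45) 0.0 0.0 [-0.39  0.44 -0.38  2.16  1.2   1.06 -0.96]
(513.5, 321, 160, 309, 45) 0.0 0.0 [-0.64  0.7  -0.46  1.74  1.06  1.35 -0.95]
(513.5, 321, 69, 309, 45) 0.0 0.0 [-0.68  0.84 -0.42  1.73  1.14  1.28 -1.07]
(513.5, 321, 160, 309, 0) 0.0 0.0 [ 0.    0.64 -0.83  1.
[... 250 characters left out ...]
2]
(533, -24, 160, 318, -45) 0.0 0.0 [ 0.73  1.02 -0.9   1.42  0.2   1.6   0.67]
(533, -24, 160, 318, 45) 0.0 0.0 [ 0.2   0.4  -0.66  2.32  1.6   0.9  -0.89]
(500, 100, 160, 309, 45) 0.0 0.0 [-0.08  0.54 -0.75  2.16  1.31  1.22 -1.02]
(500, 100, 25, 309, 45) 0.0 0.0 [-0.19  0.84 -0.6   2.14  1.56  1.21 -1.3 ]
(500, 100, 25, 309, -45) 0.0 0.0 [ 0.81  1.37 -1.17  1.64  0.55  1.28  0.23]
(500, 100, 200, 309, -45) 0.0 0.0 [ 0.87  1.18 -1.36  1.64  0.39  1.44  0.14]
(500, 100, 200, 309, 45) 0.0 0.0 [ 0.14  0.56 -1.03  2.15  1.32  1.36 -0.96]
(513.5, 321, 200, 309, 45) 0.0 0.0 [-0.32  0.82 -0.96  1.72  1.28  1.65 -1.01]
(513.5, 321, 115, 309, 45) 0.0 0.0 [-0.36  0.95 -0.89  1.74  1.36  1.59 -1.11]
```

```bash
python3 -m handwheel '{"gripper":[9.15,9.15,9.15,9.15,9.15],"translation":[[0.1,-4,-2],[0.2,-8,-5],[0.3,-12,-9],[0.46,-14.28,-14],[0.46,-14.28,-15.76]],"turn":[[0.16,-0.045,-0.012],[0.314,-0.09,-0.024],[0.471,-0.135,-0.035],[0.628,-0.18,-0.047],[0.785,-0.225,-0.059]]}' >/dev/null
python3 -m handwheel '{"gripper":[9.15,9.15],"translation":[[0,0,0],[0,0,0]],"turn":[[0,0,0],[0,0,0]]}'; ./log.sh; python3 d.py 486.5 -232 25 276 -45
python3 - <<'E'
from h import *
cv2.imwrite('pics/a.png',np.hstack([cv2.resize(cams.get_image('scene')[90:270,120:320,::-1],(400,360)),cv2.resize(cams.get_image('top')[130:310,280:480,::-1],(400,360))]))
E
```

```text
clock: 3.45
ee_pos: [495.1, -296.9, 93.4]
orientation: [-1.654, -1.841, -0.683]
ft_force: [0.2, 0.0, 0.1]
gripper_width: 91.5
finger_force: 0.0
shift cm [-0.84  6.28 -6.63] turn [ 0.003  0.001 -0.002] rows>= 1.5
ik err 0.0 0.0 [ 0.69  0.95 -0.01  1.53 -0.5   1.33  1.08] now [ 0.76  0.91  0.01  1.4  -0.48  1.49  1.08] clk 3.45
```

View pics/a.png

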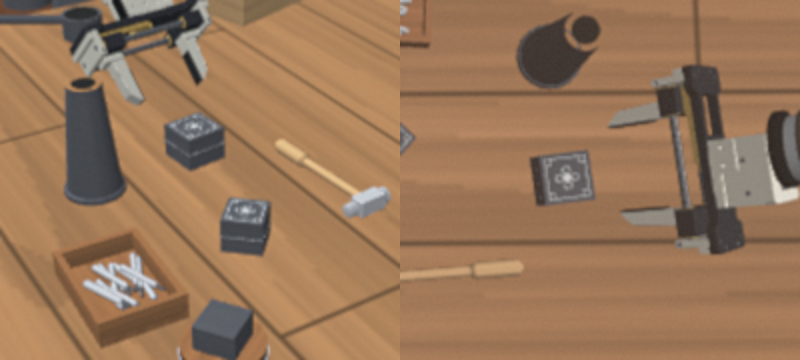

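```bash
python3 -m handwheel '{"gripper":[9.15,9.15,9.15,9.15],"translation":[[-0.5,2.5,-2.7],[-0.84,4.7,-5],[-0.84,6.28,-6.63],[-0.84,6.28,-6.63]],"turn":[[0,0,0],[0,0,0],[0,0,0],[0,0,0]]}';  python3 d.py 486.5 -232 25 276 -45
python3 - <<'E'
from h import *
cv2.imwrite('pics/b.png',np.hstack([cv2.resize(cams.get_image('scene')[90:270,120:320,::-1],(400,360)),cv2.resize(cams.get_image('top')[130:310,280:480,::-1],(400,360))]))
E
```

```text
clock: 4.05
ee_pos: [487.1, -231.7, 27.0]
orientation: [-1.648, -1.842, -0.683]
ft_force: [0.2, -1.2, 0.7]
gripper_width: 91.0
finger_force: 0.0
shift cm [-0.04 -0.24  0.02] turn [ 0.001  0.001 -0.006] rows>= 0.0
ik err 0.0 0.0 [ 0.7   0.95 -0.01  1.53 -0.5   1.33  1.08] now [ 0.72  0.95 -0.02  1.54 -0.51  1.31  1.12] clk 4.05
```

View pics/b.png

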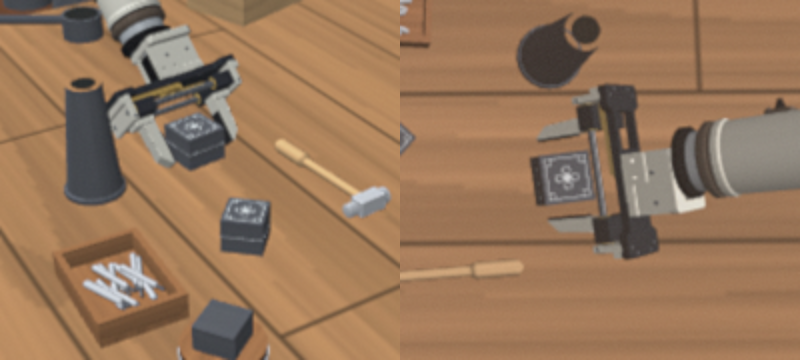

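```bash
python3 -m handwheel '{"gripper":[7,6,5,4,4],"translation":[[0,-0.2,0],[0,-0.2,0],[0,-0.2,0],[0,-0.2,0],[0,-0.2,0]],"turn":[[0,0,0],[0,0,0],[0,0,0],[0,0,0],[0,0,0]]}';python3 -m handwheel '{"gripper":[4,4,4,4,4],"translation":[[0,0,0],[0,0,1],[0,0,4],[0,0,8],[0,0,12]],"turn":[[0,0,0],[0,0,0],[0,0,0],[0,0,0],[0,0,0]]}'
python3 d.py 486.5 -232 150 276 45
```

```text
clock: 4.78
ee_pos: [485.7, -236.9, 24.8]
orientation: [-1.654, -1.837, -0.684]
ft_force: [1.2, -1.0, 1.3]
gripper_width: 57.7
finger_force: 30.0
clock: 5.4
ee_pos: [484.8, -236.3, 145.9]
orientation: [-1.653, -1.836, -0.682]
ft_force: [-0.3, 0.9, -2.6]
gripper_width: 57.9
finger_force: 30.0
shift cm [0.15 0.64 0.63] turn [-1.562e+00 -1.670e-01  1.000e-03] rows>= 8.4
ik err 0.0 0.0 [-0.62  0.55  0.67  2.14  0.83  0.63 -0.64] now [ 0.72  0.77 -0.01  1.55 -0.5   1.47  1.04] clk 5.4
```

```bash
python3 -m handwheel '{"gripper":[4,4,4,4,4],"translation":[[0,0,0.2],[0,0,0.4],[0,0,0.6],[0,0,0.6],[0,0,0.6]],"turn":[[-0.156,-0.017,0],[-0.312,-0.033,0],[-0.469,-0.05,0],[-0.625,-0.067,0],[-0.781,-0.083,0]]}'
python3 -m handwheel '{"gripper":[4,4,4,4,4],"translation":[[0,0,0],[0,0,0],[0,0,0],[0,0,0],[0,0,0]],"turn":[[-0.156,-0.017,0],[-0.312,-0.033,0],[-0.469,-0.05,0],[-0.625,-0.067,0],[-0.781,-0.083,0]]}'
python3 -m handwheel '{"gripper":[4],"translation":[[0,0,0]],"turn":[[0,0,0]]}'
python3 d.py 500 100 130 309 45
python3 - <<'E'
from h import *
cv2.imwrite('pics/c.png',np.hstack([cv2.resize(cams.get_image('scene')[90:270,120:320,::-1],(400,360)),cv2.resize(cams.get_image('top')[130:310,280:480,::-1],(400,360))]))
E
```

```text
clock: 6.02
ee_pos: [485.0, -236.2, 151.7]
orientation: [2.1, 2.332, -0.004]
ft_force: [-0.4, -0.8, -3.4]
gripper_width: 57.8
finger_force: 30.0
clock: 6.65
ee_pos: [485.6, -235.6, 151.6]
orientation: [1.651, 1.833, -0.684]
ft_force: [-0.7, 0.1, -4.1]
gripper_width: 57.8
finger_force: 30.0
clock: 6.78
ee_pos: [485.9, -232.0, 148.7]
orientation: [1.644, 1.848, -0.686]
ft_force: [0.1, -0.3, -2.4]
gripper_width: 57.9
finger_force: 30.0
shift cm [ 1.28 33.36 -1.66] turn [ 0.001 -0.005  0.566] rows>= 5.3
ik err 0.0 0.0 [-1.08  0.52  0.41  2.17  0.96  0.74 -0.84] now [-0.6   0.55  0.63  2.18  0.86  0.64 -0.67] clk 6.775
```

View pics/c.png

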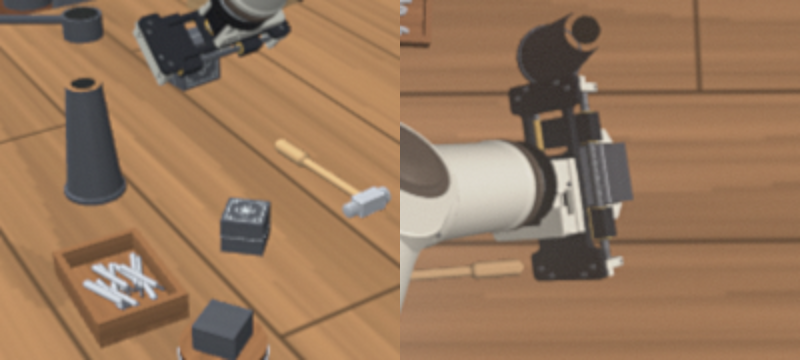

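```bash
python3 -m handwheel '{"gripper":[4,4,4,4,4],"translation":[[0.2,5,0],[0.5,11,0],[0.8,17,0],[1,23,0],[1,29,0]],"turn":[[0,0,0.1],[0,0,0.2],[0,0,0.3],[0,0,0.4],[0,0,0.5]]}'
python3 -m handwheel '{"gripper":[4,4,4],"translation":[[0.2,4.36,-1.6],[0.2,4.36,-1.6],[0.2,4.36,-1.6]],"turn":[[0,0,0.066],[0,0,0.066],[0,0,0.066]]}'
python3 - <<'E'
from plan import *
from bench import status
C0=R.from_rotvec([-1.654,-1.837,-.684]);b=C0.inv().apply(np.array([486.5,-232,23])-[485.7,-236.9,24.8])
st=status.read_state();C=R.from_rotvec(st['orientation'])
print('centre in tool',b,'box centre',st['ee_pos']+C.apply(b),'box z axis',(C*C0.inv()).apply([0,0,1]).round(3))
E
python3 d.py 500 100 29 309 45
```

```text
clock: 7.5
ee_pos: [496.3, 53.0, 152.3]
orientation: [1.124, 2.131, -0.459]
ft_force: [0.5, -0.8, -2.8]
gripper_width: 58.1
finger_force: 30.0
clock: 7.88
ee_pos: [498.1, 94.2, 136.0]
orientation: [1.052, 2.158, -0.433]
ft_force: [0.2, -1.0, -2.2]
gripper_width: 57.7
finger_force: 30.0
centre in tool [2.11660632 1.3100716  4.65764856] box centre [500.25513585  93.58764398 131.16871224] box z axis [-0.617  0.787  0.002]
shift cm [  0.06   0.75 -10.48] turn [-0.002  0.     0.016] rows>= 1.7
ik err 0.0 0.0 [-1.11  0.77  0.44  2.15  1.04  0.57 -1.06] now [-1.09  0.51  0.41  2.2   0.93  0.76 -0.84] clk 7.875
```

```bash
python3 -m handwheel '{"gripper":[4,4,4,4],"translation":[[0,0,-4],[0,0,-8],[0,0,-9.9],[0,0,-9.9]],"turn":[[0,0,0],[0,0,0],[0,0,0],[0,0,0]]}'
python3 -m handwheel '{"gripper":[4,4],"translation":[[0,0,-0.25],[0,0,-0.25]],"turn":[[0,0,0],[0,0,0]]}'
```

```text
clock: 8.38
ee_pos: [497.8, 94.2, 35.9]
orientation: [1.047, 2.158, -0.436]
ft_force: [-0.6, -0.4, -2.7]
gripper_width: 57.9
finger_force: 30.0
clock: 8.62
ee_pos: [497.9, 96.8, 34.2]
orientation: [1.046, 2.16, -0.43]
ft_force: [0.5, -1.0, -2.2]
gripper_width: 58.0
finger_force: 30.0
```

```bash
for i in 1 2; do python3 -m handwheel '{"gripper":[4,4],"translation":[[0,0,-0.07],[0,0,-0.07]],"turn":[[0,0,0],[0,0,0]]}'|grep -E 'ee_pos|ft'; done
```

```text
ee_pos: [497.8, 97.2, 33.4]
ft_force: [-1.3, 1.9, 4.3]
ee_pos: [497.9, 97.1, 33.4]
ft_force: [-5.2, 3.5, 12.9]
```

```bash
python3 -m handwheel '{"gripper":[4.5,6,7.5,9.1,9.1],"translation":[[0,0,0.1],[0,0,0.1],[0,0,0.1],[0,0,0.1],[0,0,0.1]],"turn":[[0,0,0],[0,0,0],[0,0,0],[0,0,0],[0,0,0]]}'
python3 - <<'E'
from plan import *
print('centre',np.array([497.9,97.1,33.4])+R.from_rotvec([1.046,2.16,-.43]).apply([2.1,0,4.7]))
E
python3 d.py 499.7 96.5 29 309 -45
python3 - <<'E'
from h import *
cv2.imwrite('pics/d.png',np.hstack([cv2.resize(cams.get_image('scene')[150:330,180:380,::-1],(400,360)),cv2.resize(cams.get_image('top')[110:290,140:340,::-1],(400,360))]))
E
```

```text
clock: 9.75
ee_pos: [497.4, 96.9, 32.9]
orientation: [1.044, 2.16, -0.432]
ft_force: [1.1, -0.2, -0.5]
gripper_width: 85.3
finger_force: 0.0
centre [499.04626283  95.66863715  28.58987714]
shift cm [ 0.36 -0.21 -0.17] turn [1.225 0.982 0.008] rows>= 8.4
ik err 0.0 0.0 [ 0.5   1.01 -0.6   1.64 -0.06  1.17  0.73] now [-1.11  0.77  0.42  2.19  1.02  0.59 -1.08] clk 9.75
```

View pics/d.png

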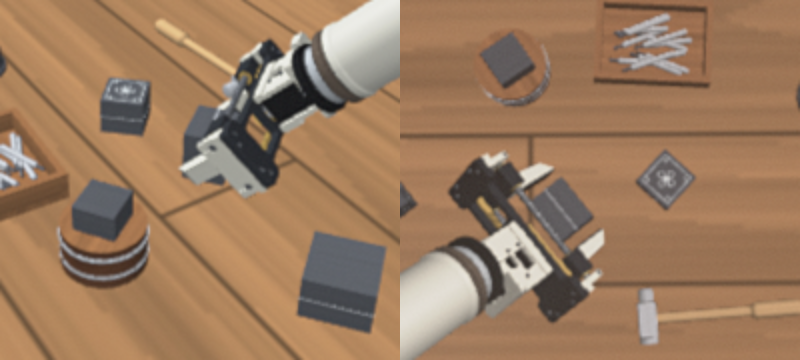

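```bash
python3 -m handwheel '{"gripper":[9.1,9.1,9.1,9.1,9.1],"translation":[[0,0,0.3],[0.1,0,0.3],[0.2,-0.1,0.3],[0.2,-0.1,0.3],[0.2,-0.1,0.2]],"turn":[[0.122,0.098,0],[0.245,0.196,0],[0.367,0.295,0],[0.49,0.393,0],[0.612,0.491,0]]}'
python3 -m handwheel '{"gripper":[9.1,9.1,9.1,9.1,9.1],"translation":[[0,0,0],[0.1,0,-0.1],[0.1,-0.1,-0.2],[0.1,-0.1,-0.3],[0.1,-0.1,-0.3]],"turn":[[0.122,0.098,0],[0.245,0.196,0],[0.367,0.295,0],[0.49,0.393,0],[0.612,0.491,0]]}'
python3 -m handwheel '{"gripper":[9.1,9.1],"translation":[[0,0,0],[0,0,0]],"turn":[[0,0,0],[0,0,0]]}'
python3 d.py 499.4 96 29 309 -45
```

```text
clock: 10.48
ee_pos: [498.4, 95.1, 34.1]
orientation: [1.353, 2.804, -0.037]
ft_force: [-0.7, 0.9, -1.2]
gripper_width: 90.5
finger_force: 0.0
clock: 11.1
ee_pos: [499.8, 92.6, 30.4]
orientation: [-1.054, -2.191, -0.4]
ft_force: [-0.6, 0.3, 0.2]
gripper_width: 91.2
finger_force: 0.0
clock: 11.35
ee_pos: [498.7, 94.8, 30.4]
orientation: [-1.054, -2.197, -0.396]
ft_force: [-0.0, 1.1, 0.3]
gripper_width: 91.1
finger_force: 0.0
shift cm [ 0.2  -0.04  0.07] turn [ 0.04   0.017 -0.001] rows>= 0.2
ik err 0.0 0.0 [ 0.47  0.99 -0.55  1.64 -0.11  1.17  0.76] now [ 0.47  0.96 -0.55  1.66 -0.11  1.13  0.76] clk 11.35
```

```bash
python3 -m handwheel '{"gripper":[7,5.5,4,4,4],"translation":[[0.2,0,0.07],[0.2,0,0.07],[0.2,0,0.07],[0.2,0,0.07],[0.2,0,0.07]],"turn":[[0.04,0.017,0],[0.04,0.017,0],[0.04,0.017,0],[0.04,0.017,0],[0.04,0.017,0]]}'
python3 -m handwheel '{"gripper":[4,4,4,4,4],"translation":[[0,0,0],[0,0,2],[0,0,6],[0,0,12],[0,0,13]],"turn":[[0,0,0],[0,0,0],[0,0,0],[0,0,0],[0,0,0]]}'
python3 d.py 499.4 96 160 309 45
```

```text
clock: 11.98
ee_pos: [501.2, 94.0, 31.3]
orientation: [-1.032, -2.164, -0.428]
ft_force: [-0.4, -1.0, 3.2]
gripper_width: 57.8
finger_force: 30.0
clock: 12.6
ee_pos: [503.6, 94.5, 165.2]
orientation: [-1.033, -2.171, -0.432]
ft_force: [0.7, -0.0, -3.0]
gripper_width: 57.6
finger_force: 30.0
shift cm [-0.55  0.32 -0.31] turn [-1.22  -0.982 -0.004] rows>= 8.4
ik err 0.0 0.0 [-0.43  0.43 -0.32  2.17  1.19  1.03 -0.95] now [ 0.53  0.79 -0.62  1.63 -0.19  1.33  0.72] clk 12.6
```

```bash
python3 -m handwheel '{"gripper":[4,4,4,4,4],"translation":[[0,0,0],[0,0,0],[0,0,0],[0,0,0],[0,0,0]],"turn":[[-0.122,-0.098,0],[-0.245,-0.197,0],[-0.367,-0.295,0],[-0.489,-0.394,0],[-0.612,-0.492,0]]}' >/dev/null
python3 -m handwheel '{"gripper":[4,4,4,4,4],"translation":[[0,0,0],[0,0,0],[0,0,0],[0,0,0],[0,0,0]],"turn":[[-0.122,-0.098,0],[-0.245,-0.197,0],[-0.367,-0.295,0],[-0.489,-0.394,0],[-0.612,-0.492,0]]}'
python3 -m handwheel '{"gripper":[4,4,4,4,4],"translation":[[0.2,5,0],[0.5,10,0],[0.8,15,0],[1,19,0],[1,19,0]],"turn":[[0,0,0],[0,0,0],[0,0,0],[0,0,0],[0,0,0]]}'
cat > pl.py <<'E'
import sys
from plan import *
from bench import status
v=np.array([float(t) for t in sys.argv[1:]])  # graspTCP3 orient3 centre3 boxz3(at grasp) boxy_heading_deg target3
C0=R.from_rotvec(v[3:6]);b=C0.inv().apply(v[6:9]-v[:3]);st=status.read_state();C=R.from_rotvec(st['orientation']);D=C*C0.inv()
z=D.apply(v[9:12]);y=D.apply([np.cos(np.radians(v[12])),np.sin(np.radians(v[12])),0]);c=st['ee_pos']+C.apply(b)
print('centre',c.round(1),'z',z.round(3),'y head',np.degrees(np.arctan2(y[1],y[0])).round(2),'ytilt',y[2].round(3),'shift cm',((v[13:16]-c)/10).round(2))
print('fix turn',np.cross(z,[0,0,-1]).round(3))
E
python3 pl.py 501.2 94 31.3 -1.032 -2.164 -.428 499 95.7 29 -.617 .787 0 39 513.5 321 69
```

```text
clock: 13.85
ee_pos: [500.9, 94.5, 161.3]
orientation: [1.033, 2.162, -0.431]
ft_force: [-0.4, -1.0, -3.1]
gripper_width: 58.0
finger_force: 30.0
clock: 14.48
ee_pos: [509.8, 288.6, 159.5]
orientation: [1.032, 2.172, -0.427]
ft_force: [-0.5, -1.1, -3.4]
gripper_width: 57.8
finger_force: 30.0
centre [510.8 286.5 156.8] z [ 0.007  0.013 -1.   ] y head 39.1 ytilt -0.002 shift cm [ 0.27  3.45 -8.78]
fix turn [-0.013  0.007  0.   ]
```

```bash
python3 -m handwheel '{"gripper":[4,4,4,4,4],"translation":[[0.27,3.45,0],[0.27,3.45,-4],[0.27,3.45,-7],[0.27,3.45,-7.8],[0.27,3.45,-7.8]],"turn":[[-0.013,0.007,0],[-0.013,0.007,0],[-0.013,0.007,0],[-0.013,0.007,0],[-0.013,0.007,0]]}'
python3 -m handwheel '{"gripper":[4,4],"translation":[[0,0,0],[0,0,0]],"turn":[[0,0,0],[0,0,0]]}' >/dev/null
python3 pl.py 501.2 94 31.3 -1.032 -2.164 -.428 499 95.7 29 -.617 .787 0 39 513.5 321 69
python3 - <<'E'
from h import *
cv2.imwrite('pics/e.png',np.hstack([cv2.resize(cams.get_image('scene')[200:350,260:427,::-1],(400,360)),cv2.resize(cams.get_image('top')[130:280,50:217,::-1],(400,360))]))
E
```

```text
clock: 15.1
ee_pos: [513.8, 317.5, 82.7]
orientation: [1.028, 2.167, -0.452]
ft_force: [-0.1, 0.3, -2.7]
gripper_width: 58.0
finger_force: 30.0
centre [515.4 316.6  81.6] z [ 0.004 -0.003 -1.   ] y head 38.8 ytilt -0.014 shift cm [-0.19  0.44 -1.26]
fix turn [0.003 0.004 0.   ]
```

View pics/e.png

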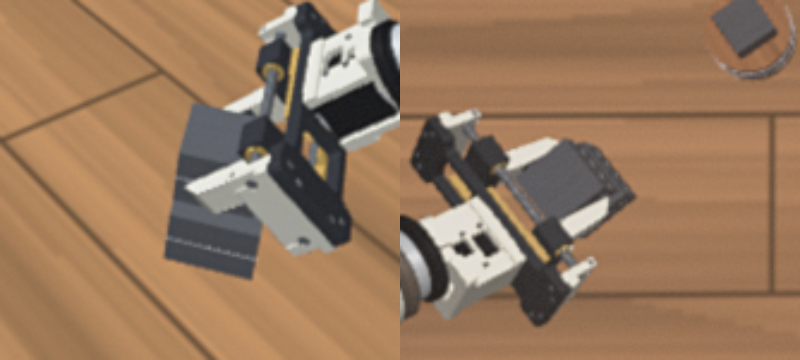

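```bash
python3 -m handwheel '{"gripper":[4,4,4],"translation":[[-0.19,0.44,-0.5],[-0.19,0.44,-1],[-0.19,0.44,-1]],"turn":[[0,0,0],[0,0,0],[0,0,0]]}'
python3 pl.py 501.2 94 31.3 -1.032 -2.164 -.428 499 95.7 29 -.617 .787 0 39 513.5 321 69
for i in 1 2; do python3 -m handwheel '{"gripper":[4,4],"translation":[[0,0,-0.1],[0,0,-0.1]],"turn":[[0,0,0],[0,0,0]]}'|grep -E 'ee_pos|ft'; done
python3 pl.py 501.2 94 31.3 -1.032 -2.164 -.428 499 95.7 29 -.617 .787 0 39 513.5 321 69
```

```text
clock: 15.82
ee_pos: [511.9, 323.4, 72.7]
orientation: [1.028, 2.167, -0.449]
ft_force: [-0.5, 0.5, -2.0]
gripper_width: 58.1
finger_force: 30.0
centre [512.8 321.1  70. ] z [ 0.002 -0.004 -1.   ] y head 38.86 ytilt -0.017 shift cm [ 0.07 -0.01 -0.1 ]
fix turn [0.004 0.002 0.   ]
ee_pos: [511.9, 323.3, 72.5]
ft_force: [-3.3, 1.0, 5.0]
ee_pos: [512.0, 323.4, 72.5]
ft_force: [-5.2, 1.1, 10.1]
centre [513.  321.2  69.8] z [ 0.004 -0.005 -1.   ] y head 38.81 ytilt -0.015 shift cm [ 0.05 -0.02 -0.08]
fix turn [0.005 0.004 0.   ]
```

```bash
python3 -m handwheel '{"gripper":[4.5,5.5,6.5,7.5,9.1],"translation":[[0,0,0.1],[0,0,0.1],[0,0,0.1],[0,0,0.1],[0,0,0.1]],"turn":[[0,0,0],[0,0,0],[0,0,0],[0,0,0],[0,0,0]]}'
python3 -m handwheel '{"gripper":[9.1,9.1,9.1,9.1,9.1],"translation":[[0,0,0],[-1.3,1.6,2.1],[-2.6,3.3,4.2],[-4,5,6.5],[-5.3,6.6,8.5]],"turn":[[0,0,0],[0,0,0],[0,0,0],[0,0,0],[0,0,0]]}'
python3 -m handwheel '{"gripper":[9.1,9.1,9.1],"translation":[[0,0,5],[0,0,10],[0,0,12]],"turn":[[0,0,0],[0,0,0],[0,0,0]]}'
python3 - <<'E'
from h import *
I,M=masks()
print('M',fit(M,513,321,58,46,92,('scene',)),'S',fit(M,533,-24,50,0,44))
cv2.imwrite('pics/f.png',np.hstack([cv2.resize(I['scene'][200:350,260:427,::-1],(400,360)),cv2.resize(I['top'][130:280,50:217,::-1],(400,360))]))
E
python3 d.py 533 -24 180 318 -20
```

```text
clock: 16.95
ee_pos: [512.4, 322.1, 71.7]
orientation: [1.029, 2.166, -0.451]
ft_force: [-1.1, 0.1, -0.4]
gripper_width: 79.8
finger_force: 0.0
clock: 17.58
ee_pos: [458.6, 389.4, 157.8]
orientation: [1.029, 2.167, -0.45]
ft_force: [-0.5, -0.7, 0.1]
gripper_width: 91.1
finger_force: 0.0
clock: 17.95
ee_pos: [459.6, 389.7, 280.1]
orientation: [1.031, 2.166, -0.445]
ft_force: [0.4, 0.3, -0.2]
gripper_width: 91.0
finger_force: 0.0
M (array([513.62554547, 323.15220398,   0.64616142]), np.float64(699.25)) S (array([533.23058543, -24.49234901,   0.82220155]), np.float64(76.1875))
shift cm [  7.42 -41.42  -9.64] turn [0.835 0.774 0.136] rows>= 6.9
ik err 0.0 0.0 [ 0.39  0.55 -0.37  1.69 -0.02  1.22  0.89] now [-0.84  0.58 -0.39  1.59  0.85  1.56 -0.8 ] clk 18.05
```

View pics/f.png

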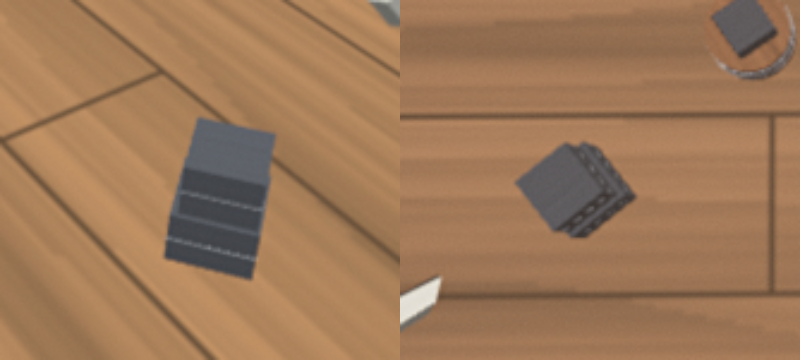

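```bash
python3 - <<'E'
from plan import *
from bench import status
from h import ray,np
for c in((173,142),(216,192),(158,232),(116,182)): print(ray('top',(c[0]/2.395+50,c[1]/2.4+130),92)[:2].round(1))
q=np.array(status.read_state()['joints'])
W=[(533,-24,200,317.3,-30),(533,-24,24,317.3,-30),(533,-24,160,317.3,-30),(533,-24,160,317.3,60),(490,100,160,309,60),(490,100,25,309,60),(490,100,25,309,-45),(490,100,180,309,-45),(490,100,180,309,45),(513.5,321,200,309,45),(513.5,321,114,309,45)]
for w in W:
    C=tool(np.radians(w[3]),np.radians(w[4]));q,e,er=go(q,G(w[:3],C),C,10);print(w,round(e,1),round(er,3),q.round(2))
E
python3 d.py 533 -24 24 317.3 -30 130
```

```text
[554.  307.9]
[507.8 267.8]
[471.9 319.8]
[517.8 359.1]
(533, -24, 200, 317.3, -30) 0.0 0.0 [ 0.42  0.63 -0.37  1.57 -0.09  1.41  0.92]
(533, -24, 24, 317.3, -30) 0.0 0.0 [ 0.39  0.87 -0.33  1.61 -0.03  1.14  0.96]
(533, -24, 160, 317.3, -30) 0.0 0.0 [ 0.41  0.67 -0.36  1.59 -0.07  1.34  0.93]
(533, -24, 160, 317.3, 60) 0.0 0.0 [-0.49  0.49 -0.04  2.36  1.74  0.99 -1.28]
(490, 100, 160, 309, 60) 0.0 0.0 [-0.68  0.57 -0.19  2.18  1.3   1.23 -1.2 ]
(490, 100, 25, 309, 60) 0.0 0.0 [-0.72  0.89 -0.15  2.11  1.43  1.18 -1.47]
(490, 100, 25, 309, -45) 0.0 0.0 [ 0.72  1.19 -0.95  1.67  0.3   1.18  0.43]
(490, 100, 180, 309, -45) 0.0 0.0 [ 0.8   0.99 -1.1   1.68  0.17  1.35  0.36]
(490, 100, 180, 309, 45) 0.0 0.0 [-0.06  0.48 -0.78  2.17  1.27  1.23 -0.98]
(513.5, 321, 200, 309, 45) 0.0 0.0 [-0.42  0.74 -0.79  1.72  1.18  1.54 -0.97]
(513.5, 321, 114, 309, 45) 0.0 0.0 [-0.46  0.87 -0.73  1.74  1.26  1.48 -1.08]
shift cm [ 12.23 -45.86 -14.  ] turn [0.967 0.888 0.118] rows>= 7.9
ik err 0.0 0.0 [ 0.48  0.81 -0.44  1.43  0.03  1.4   0.91] now [-0.84  0.58 -0.39  1.59  0.85  1.56 -0.8 ] clk 18.05
```

```bash
python3 -m handwheel '{"gripper":[9.1,9.1,9.1,9.1,9.1],"translation":[[1.5,-5.7,0],[3,-11.4,0],[4.5,-17.1,0],[6,-22.8,0],[7.5,-28.5,0]],"turn":[[0.121,0.111,0.015],[0.242,0.222,0.03],[0.363,0.333,0.044],[0.484,0.444,0.059],[0.604,0.555,0.074]]}' >/dev/null
python3 -m handwheel '{"gripper":[9.1,9.1,9.1,9.1,9.1],"translation":[[1.5,-5.7,0],[3,-11.4,-3],[4.73,-17.36,-8],[4.73,-17.36,-13],[4.73,-17.36,-14]],"turn":[[0.121,0.111,0.015],[0.242,0.222,0.03],[0.363,0.333,0.044],[0.363,0.333,0.044],[0.363,0.333,0.044]]}' 
python3 -m handwheel '{"gripper":[9.1],"translation":[[0,0,0]],"turn":[[0,0,0]]}' >/dev/null
python3 d.py 533.2 -24.3 24 317.3 -30
python3 - <<'E'
from h import *
I,M=masks()
for use in(('top',),('scene',),('top','scene')):
    def cost(v):
        tot=0;S=4
        for n in use:
            g=None;c=proj(n,[[513,321,46]])[0].astype(int);r=40
            m=M[n][c[1]-r:c[1]+r,c[0]-r:c[0]+r];L=cv2.connectedComponents(m)[1];m=L==L[r,r]
            m=cv2.resize(m.astype(np.uint8)*255,None,fx=S,fy=S)>127;g=np.zeros(m.shape,np.uint8)
            for b in(box(*v[:3],66,0,46),box(*v[3:],58,46,92)):
                h=cv2.convexHull(((proj(n,b)-c+r+.5)*S-.5).astype(np.float32));cv2.fillConvexPoly(g,np.round(h*16).astype(np.int32),1,shift=4)
            tot+=(m!=(g>0)).sum()/16
        return tot
    x0=np.array([513.5,321,.68,513.5,321,.68]);r=minimize(cost,x0,method='Nelder-Mead',options=dict(initial_simplex=np.vstack([x0,x0+np.diag([5,5,.1,5,5,.1])]),maxiter=600))
    print(use,r.x.round(2),r.fun)
E
```

```text
clock: 19.3
ee_pos: [573.1, -58.0, 129.1]
orientation: [-0.974, -2.472, -0.227]
ft_force: [-1.5, 0.3, 0.7]
gripper_width: 91.0
finger_force: 0.0
shift cm [ -4.21   2.83 -10.9 ] turn [ 0.025  0.013 -0.006] rows>= 1.9
ik err 0.0 0.0 [ 0.38  0.87 -0.32  1.61 -0.04  1.14  0.96] now [ 0.41  0.77 -0.34  1.47 -0.05  1.35  0.96] clk 19.425
('top',) [514.85 321.57   0.68 513.84 320.39   0.67] 34.0625
('scene',) [512.53 320.74   0.67 514.15 323.96   0.68] 50.0
('top', 'scene') [513.3  321.09   0.67 513.54 322.97   0.68] 142.5625
```

```bash
python3 -m handwheel '{"gripper":[9.1,9.1,9.1,9.1,9.1],"translation":[[-1,0.7,-2.6],[-2.1,1.4,-5.4],[-3.2,2.1,-8.2],[-4.1,2.7,-10.8],[-4.1,2.7,-10.8]],"turn":[[0.025,0.013,0],[0.025,0.013,0],[0.025,0.013,0],[0.025,0.013,0],[0.025,0.013,0]]}'
python3 -m handwheel '{"gripper":[9.1],"translation":[[0,0,0]],"turn":[[0,0,0]]}' >/dev/null
python3 d.py 533.2 -24.3 24 317.3 -30
```

```text
clock: 20.15
ee_pos: [534.4, -27.5, 27.6]
orientation: [-0.955, -2.463, -0.253]
ft_force: [0.3, -0.1, 0.6]
gripper_width: 90.9
finger_force: 0.0
shift cm [-0.34  0.35 -0.3 ] turn [ 0.003  0.005 -0.004] rows>= 0.1
ik err 0.0 0.0 [ 0.39  0.87 -0.32  1.61 -0.03  1.14  0.96] now [ 0.4   0.86 -0.33  1.6  -0.04  1.14  0.98] clk 20.275
```

```bash
python3 -m handwheel '{"gripper":[8,7,5.5,4,3.5],"translation":[[-0.2,0.25,-0.2],[-0.2,0.25,-0.2],[-0.2,0.25,-0.2],[-0.2,0.25,-0.2],[-0.2,0.25,-0.2]],"turn":[[0,0,0],[0,0,0],[0,0,0],[0,0,0],[0,0,0]]}'
python3 -m handwheel '{"gripper":[3.5,3.5],"translation":[[0,0,0],[0,0,0]],"turn":[[0,0,0],[0,0,0]]}'; ./log.sh
python3 -m handwheel '{"gripper":[3.5,3.5,3.5,3.5,3.5],"translation":[[0,0,0.5],[0,0,3],[0,0,8],[0,0,13],[0,0,13]],"turn":[[0,0,0],[0,0,0],[0,0,0],[0,0,0],[0,0,0]]}'
python3 d.py 533.2 -24.3 160 317.3 60
```

```text
clock: 20.9
ee_pos: [534.6, -26.5, 26.2]
orientation: [-0.959, -2.466, -0.254]
ft_force: [-0.5, 1.1, 0.4]
gripper_width: 50.0
finger_force: 30.0
clock: 21.15
ee_pos: [534.6, -26.6, 26.2]
orientation: [-0.959, -2.466, -0.254]
ft_force: [0.8, -0.8, 0.8]
gripper_width: 49.5
finger_force: 30.0
clock: 21.78
ee_pos: [537.7, -26.4, 161.8]
orientation: [-0.96, -2.475, -0.258]
ft_force: [0.0, 0.2, -2.8]
gripper_width: 49.6
finger_force: 30.0
shift cm [-0.64  0.39 -0.03] turn [-1.058 -1.145 -0.007] rows>= 8.3
ik err 0.0 0.0 [-0.45  0.49 -0.08  2.36  1.75  1.01 -1.28] now [ 0.42  0.68 -0.37  1.58 -0.08  1.33  0.95] clk 21.775
```

```bash
python3 -m handwheel '{"gripper":[3.5,3.5,3.5,3.5,3.5],"translation":[[0,0,0],[0,0,0],[0,0,0],[0,0,0],[0,0,0]],"turn":[[-0.106,-0.115,0],[-0.213,-0.231,0],[-0.319,-0.346,0],[-0.426,-0.461,0],[-0.532,-0.577,0]]}' >/dev/null
python3 -m handwheel '{"gripper":[3.5,3.5,3.5,3.5,3.5],"translation":[[0,0,0],[0,0,0],[0,0,0],[0,0,0],[0,0,0]],"turn":[[-0.106,-0.115,0],[-0.213,-0.231,0],[-0.319,-0.346,0],[-0.426,-0.461,0],[-0.532,-0.577,0]]}'
python3 -m handwheel '{"gripper":[3.5,3.5,3.5,3.5,3.5],"translation":[[-1,4,0],[-2,8,-1],[-3.5,11,-3],[-4.5,12.7,-6],[-4.5,12.7,-8]],"turn":[[0,0,0],[0,0,-0.08],[0,0,-0.145],[0,0,-0.145],[0,0,-0.145]]}'
python3 -m handwheel '{"gripper":[3.5],"translation":[[0,0,0]],"turn":[[0,0,0]]}' >/dev/null
python3 pl.py 534.6 -26.6 26.2 -.959 -2.466 -.254 533.2 -24.3 22 0 0 1 47.3 490 100 25
```

```text
clock: 23.02
ee_pos: [532.2, -29.4, 155.2]
orientation: [0.843, 2.134, -0.425]
ft_force: [-0.2, -0.5, -3.5]
gripper_width: 50.0
finger_force: 30.0
clock: 23.65
ee_pos: [486.2, 100.3, 72.5]
orientation: [1.0, 2.09, -0.498]
ft_force: [0.3, -0.7, -1.1]
gripper_width: 49.9
finger_force: 30.0
centre [488.9  94.7  69.8] z [-0.604  0.778  0.173] y head 38.08 ytilt -0.023 shift cm [ 0.11  0.53 -4.48]
fix turn [-0.778 -0.604 -0.   ]
```

```bash
python3 -m handwheel '{"gripper":[3.5,3.5,3.5,3.5],"translation":[[0.1,0.5,0],[0.1,0.5,0],[0.1,0.5,0],[0.1,0.5,0]],"turn":[[-0.06,-0.06,0],[-0.123,-0.125,0],[-0.123,-0.125,0],[-0.123,-0.125,0]]}'
python3 pl.py 534.6 -26.6 26.2 -.959 -2.466 -.254 533.2 -24.3 22 0 0 1 47.3 490 100 25;  python3 d.py 490 100 60 309 60
python3 - <<'E'
from h import *
cv2.imwrite('pics/g.png',np.hstack([cv2.resize(cams.get_image('scene')[150:330,180:380,::-1],(400,360)),cv2.resize(cams.get_image('top')[110:290,140:340,::-1],(400,360))]))
E
```

```text
clock: 24.28
ee_pos: [488.5, 102.0, 75.0]
orientation: [0.939, 1.921, -0.545]
ft_force: [0.1, -0.4, -2.2]
gripper_width: 49.4
finger_force: 30.0
centre [491.6  99.1  72.4] z [-0.614  0.789  0.001] y head 37.9 ytilt 0.003 shift cm [-0.16  0.09 -4.74]
fix turn [-0.789 -0.614 -0.   ]
shift cm [-0.01  0.01 -1.35] turn [0.003 0.002 0.02 ] rows>= 0.2
ik err 0.0 0.0 [-0.87  0.8   0.02  2.14  1.33  1.07 -1.38] now [-0.88  0.78 -0.01  2.15  1.24  1.11 -1.34] clk 24.275
```

View pics/g.png

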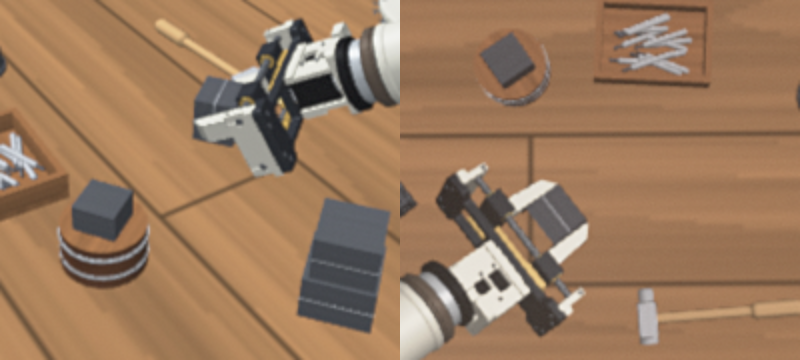

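```bash
python3 -m handwheel '{"gripper":[3.5,3.5,3.5,3.5],"translation":[[0,0,-2.5],[0,0,-4.3],[0,0,-4.5],[0,0,-4.5]],"turn":[[0,0,0.02],[0,0,0.02],[0,0,0.02],[0,0,0.02]]}'|grep -E 'ee_pos|ft'
for i in 1 2 3 ; do python3 -m handwheel '{"gripper":[3.5,3.5],"translation":[[0,0,-0.08],[0,0,-0.08]],"turn":[[0,0,0],[0,0,0]]}'|grep -E 'ee_pos|ft'; done
python3 pl.py 534.6 -26.6 26.2 -.959 -2.466 -.254 533.2 -24.3 22 0 0 1 47.3 490 100 25
```

```text
ee_pos: [488.6, 102.0, 30.0]
ft_force: [-0.2, -0.3, -2.5]
ee_pos: [488.4, 102.4, 28.9]
ft_force: [-0.6, 0.1, -2.5]
ee_pos: [488.2, 102.3, 27.7]
ft_force: [0.4, 0.7, -2.5]
ee_pos: [488.2, 102.3, 27.3]
ft_force: [-3.0, 1.2, 2.6]
centre [491.5  99.5  24.7] z [-0.631  0.776 -0.002] y head 39.1 ytilt 0.003 shift cm [-0.15  0.05  0.03]
fix turn [-0.776 -0.631 -0.   ]
```

```bash
python3 -m handwheel '{"gripper":[4,5,6.5,8,9.1],"translation":[[0,0,0],[0,0,0.05],[0,0,0.1],[0,0,0.1],[0,0,0.1]],"turn":[[0,0,0],[0,0,0],[0,0,0],[0,0,0],[0,0,0]]}'
python3 d.py 491.5 99.5 26 309 -45
```

```text
clock: 26.25
ee_pos: [488.3, 102.1, 27.8]
orientation: [0.918, 1.928, -0.534]
ft_force: [-0.6, -0.3, -0.5]
gripper_width: 75.0
finger_force: 0.0
shift cm [ 0.46 -0.42  0.03] turn [ 1.428  1.156 -0.002] rows>= 9.8
ik err 0.0 0.0 [ 0.68  1.14 -0.87  1.66  0.21  1.16  0.5 ] now [-0.9   0.89  0.    2.13  1.29  1.08 -1.44] clk 26.25
```

```bash
python3 -m handwheel '{"gripper":[9.1,9.1,9.1,9.1,9.1],"translation":[[0,0,0],[0.1,-0.1,0.3],[0.2,-0.2,0.5],[0.2,-0.2,0.5],[0.2,-0.2,0.5]],"turn":[[0,0,0],[0.13,0.105,0],[0.26,0.21,0],[0.39,0.315,0],[0.52,0.42,0]]}' >/dev/null
python3 -m handwheel '{"gripper":[9.1,9.1,9.1,9.1,9.1],"translation":[[0.1,-0.1,0],[0.2,-0.2,0],[0.2,-0.2,0],[0.2,-0.2,0],[0.2,-0.2,-0.2]],"turn":[[0.13,0.105,0],[0.26,0.21,0],[0.39,0.315,0],[0.52,0.42,0],[0.65,0.526,0]]}' >/dev/null
python3 -m handwheel '{"gripper":[9.1,9.1,9.1,9.1],"translation":[[0,0,0],[0,0,-0.2],[0,0,-0.3],[0,0,-0.3]],"turn":[[0.13,0.105,0],[0.258,0.21,0],[0.258,0.21,0],[0.258,0.21,0]]}'
python3 d.py 491.5 99.5 26 309 -45
```

```text
clock: 28.0
ee_pos: [491.4, 99.1, 28.0]
orientation: [-1.032, -2.17, -0.425]
ft_force: [-0.4, 1.0, 0.9]
gripper_width: 91.2
finger_force: 0.0
shift cm [ 0.15 -0.12  0.01] turn [ 0.003  0.003 -0.002] rows>= 0.0
ik err 0.0 0.0 [ 0.6   1.07 -0.75  1.66  0.08  1.15  0.61] now [ 0.62  1.06 -0.76  1.66  0.07  1.14  0.62] clk 28.0
```

```bash
python3 -m handwheel '{"gripper":[8,7,5.5,4,3.5],"translation":[[0.1,-0.1,0],[0.1,-0.1,0],[0.1,-0.1,0],[0.1,-0.1,0],[0.1,-0.1,0]],"turn":[[0,0,0],[0,0,0],[0,0,0],[0,0,0],[0,0,0]]}' >/dev/null
python3 -m handwheel '{"gripper":[3.5,3.5],"translation":[[0,0,0],[0,0,0]],"turn":[[0,0,0],[0,0,0]]}'
python3 -m handwheel '{"gripper":[3.5,3.5,3.5,3.5,3.5],"translation":[[0,0,0.5],[0,0,3],[0,0,8],[0,0,14],[0,0,17]],"turn":[[0,0,0],[0,0,0],[0,0,0],[0,0,0],[0,0,0]]}' | grep -E 'ee|width|force'
python3 d.py 491.5 99.5 200 309 45
```

```text
clock: 28.88
ee_pos: [493.0, 97.1, 27.9]
orientation: [-1.033, -2.168, -0.426]
ft_force: [0.3, -0.1, 3.1]
gripper_width: 49.6
finger_force: 30.0
ee_pos: [493.8, 98.0, 202.2]
ft_force: [1.9, 0.3, -3.4]
gripper_width: 49.9
finger_force: 30.0
shift cm [-0.36  0.31 -0.01] turn [-1.217 -0.983 -0.004] rows>= 8.4
ik err 0.0 0.0 [-0.15  0.4  -0.66  2.16  1.19  1.17 -0.91] now [ 0.69  0.82 -0.89  1.64 -0.05  1.36  0.56] clk 29.5
```

```bash
python3 -m handwheel '{"gripper":[3.5,3.5,3.5,3.5,3.5],"translation":[[0,0,0],[0,0,0],[0,0,0],[0,0,0],[0,0,0]],"turn":[[-0.122,-0.098,0],[-0.245,-0.197,0],[-0.367,-0.295,0],[-0.489,-0.394,0],[-0.612,-0.492,0]]}' >/dev/null
python3 -m handwheel '{"gripper":[3.5,3.5,3.5,3.5,3.5],"translation":[[0,0,0],[0,0,0],[0,0,0],[0,0,0],[0,0,0]],"turn":[[-0.122,-0.098,0],[-0.245,-0.197,0],[-0.367,-0.295,0],[-0.489,-0.394,0],[-0.612,-0.492,0]]}' >/dev/null
python3 -m handwheel '{"gripper":[3.5,3.5,3.5,3.5,3.5],"translation":[[0,0,0],[0.5,5,0],[1,10,0],[1.5,15,0],[1.8,19,0]],"turn":[[0,0,0],[0,0,0],[0,0,0],[0,0,0],[0,0,0]]}'
python3 -m handwheel '{"gripper":[3.5,3.5],"translation":[[0,0,0],[0,0,0]],"turn":[[0,0,0],[0,0,0]]}' >/dev/null
python3 pl.py 493 97.1 27.9 -1.033 -2.168 -.426 491.5 99.5 25 -.629 .777 0 39 513.6 322 114
```

```text
clock: 31.38
ee_pos: [511.8, 288.2, 198.8]
orientation: [1.039, 2.166, -0.434]
ft_force: [0.8, -0.6, -2.5]
gripper_width: 50.2
finger_force: 30.0
centre [513.6 283.5 195.5] z [-0.004 -0.001 -1.   ] y head 38.64 ytilt -0.004 shift cm [ 0.    3.85 -8.15]
fix turn [ 0.001 -0.004  0.   ]
```

```bash
python3 -m handwheel '{"gripper":[3.5,3.5,3.5,3.5,3.5],"translation":[[0,3.85,0],[0,3.85,-3],[0,3.85,-6],[0,3.85,-7],[0,3.85,-7]],"turn":[[0,0,0.005],[0,0,0.005],[0,0,0.005],[0,0,0.005],[0,0,0.005]]}' >/dev/null
python3 -m handwheel '{"gripper":[3.5,3.5],"translation":[[0,0,0],[0,0,0]],"turn":[[0,0,0],[0,0,0]]}' |grep -E 'ee|ft'
python3 pl.py 493 97.1 27.9 -1.033 -2.168 -.426 491.5 99.5 25 -.629 .777 0 39 513.6 322 114
```

```text
ee_pos: [511.4, 326.1, 129.0]
ft_force: [0.7, -0.1, -2.5]
centre [513.5 324.  126.1] z [-0.001 -0.001 -1.   ] y head 39.08 ytilt -0.001 shift cm [ 0.01 -0.2  -1.21]
fix turn [ 0.001 -0.001  0.   ]
```

```bash
python3 -m handwheel '{"gripper":[3.5,3.5,3.5],"translation":[[0,-0.2,-0.6],[0,-0.2,-1],[0,-0.2,-1]],"turn":[[0,0,0],[0,0,0],[0,0,0]]}' |grep -E 'ee|ft'
for i in 1 2 3; do python3 -m handwheel '{"gripper":[3.5,3.5],"translation":[[0,0,-0.08],[0,0,-0.08]],"turn":[[0,0,0],[0,0,0]]}'|grep -E 'ee_pos|ft'; done
python3 pl.py 493 97.1 27.9 -1.033 -2.168 -.426 491.5 99.5 25 -.629 .777 0 39 513.6 322 114
python3 - <<'E'
from h import *
cv2.imwrite('pics/i.png',np.hstack([cv2.resize(cams.get_image('scene')[200:350,260:427,::-1],(400,360)),cv2.resize(cams.get_image('top')[130:280,50:217,::-1],(400,360))]))
E
```

```text
ee_pos: [510.9, 323.6, 117.3]
ft_force: [0.2, -0.2, -2.3]
ee_pos: [510.9, 323.7, 117.2]
ft_force: [-1.1, -1.2, 1.1]
ee_pos: [511.0, 323.8, 117.1]
ft_force: [-2.9, 0.5, 5.1]
ee_pos: [511.0, 323.8, 117.1]
ft_force: [-4.4, -0.4, 9.3]
centre [513.1 321.7 114.2] z [-0.    -0.003 -1.   ] y head 39.07 ytilt -0.002 shift cm [ 0.05  0.03 -0.02]
fix turn [ 0.003 -0.     0.   ]
```

View pics/i.png

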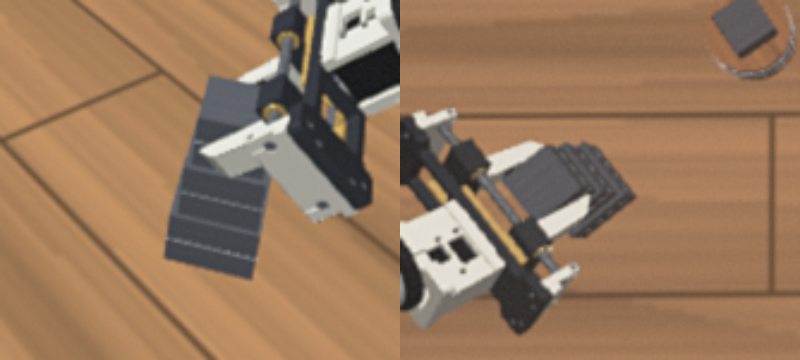

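Small box rests squarely on the medium box, at the expected height. I'll release it and back away.

```bash
python3 -m handwheel '{"gripper":[4,5,6.5,8,9.1],"translation":[[0,0,0.1],[0,0,0.1],[0,0,0.1],[0,0,0.1],[0,0,0.1]],"turn":[[0,0,0],[0,0,0],[0,0,0],[0,0,0],[0,0,0]]}' >/dev/null
python3 -m handwheel '{"gripper":[9.1,9.1,9.1,9.1,9.1],"translation":[[0,0,0],[0,0,0],[-1.3,1.6,2.1],[-3,3.7,4.7],[-5.3,6.6,8.5]],"turn":[[0,0,0],[0,0,0],[0,0,0],[0,0,0],[0,0,0]]}' |grep -E 'ee|ft|width'
python3 -m handwheel '{"gripper":[9.1,9.1,9.1,9.1],"translation":[[-1,2,4],[-2,4,8],[-2,4,8],[-2,4,8]],"turn":[[0,0,0],[0,0,0],[0,0,0],[0,0,0]]}' |grep -E 'clock|ee'
python3 - <<'E'
from h import *
I,M=masks()
for n in('top','scene'): 
    r=[]
    for b in(box(513.3,321.1,.68,66,0,46),box(513.6,322,.68,58,46,92),box(513.3,322,.68,50,92,136)): r.append(cv2.convexHull(proj(n,b).astype(np.float32)))
    g=np.zeros(M[n].shape,np.uint8)
    for h in r: cv2.fillConvexPoly(g,np.round(h*16).astype(np.int32),1,shift=4)
    c=proj(n,[[513,321,60]])[0].astype(int);L=cv2.connectedComponents(M[n])[1];m=L==L[c[1],c[0]]
    print(n,'mismatch px',(m!=(g>0)).sum(),'of',g.sum())
cv2.imwrite('pics/j.png',np.hstack([cv2.resize(I['scene'][:,:,::-1],(400,300)),cv2.resize(I['top'][:,:,::-1],(400,300))]))
E
```

```text
ee_pos: [457.9, 388.7, 201.4]
ft_force: [0.5, -0.2, -0.7]
gripper_width: 91.1
clock: 35.48
ee_pos: [438.1, 429.2, 280.8]
top mismatch px 99 of 1498
scene mismatch px 165 of 2966
```

View pics/j.png

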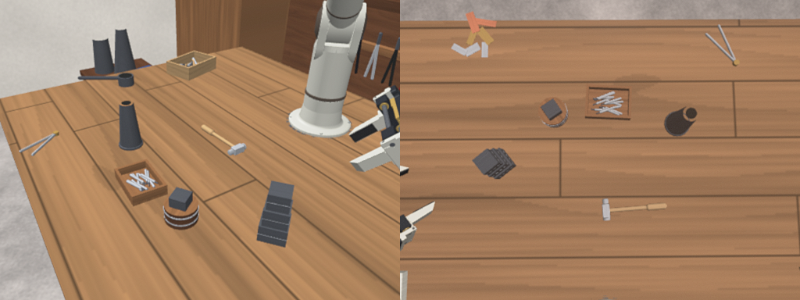

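The stack stands square (scene view at 275,212; top view at 494,163), the bystanders look unmoved, and the arm is clear.

```bash
python3 -c "from bench import manip;print(manip.sign_off())"
```

```text
the job is handed in; nothing more can be done
None
```

The medium and small boxes are turned over with their lids on and stacked squarely on the large box, and I've handed the job in at about 36 s of the 72 s; the last pictures show the bystanders unmoved, but the hand-in gave no verdict.

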